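# Close up a capacitor lane and lock its follower

### The job

One capacitor has tipped over in the kitting tray's lane. Slide the follower fully back, stand that capacitor upright in the lane on its flat end with its terminals up and let go of it, then slide the follower up until all four capacitors stand close together against the end stop, and finally slide the follower's lock fully across, out over the toothed bar. Keep the other three capacitors standing and leave the other things on the bench where they are.

Things in the scene. Friction and masses are not known exactly. Their poses are not given: they have to be found in the camera images.
- tray: fixed grey kitting tray, plate 12 mm thick (lane floor at tray z = 12 mm). Origin on the bench; tray y runs along the lane, x across it. Lane centred at x = -40 mm, 50 mm wide between aluminium guides 6 mm high, 5 mm thick, y = -190 to +155 mm. The follower's track is parallel, at x = +45 mm; a toothed bar, 18 mm above the plate, stands beside it at x = +80 to +94 mm
- follower (a joint): travel of the follower along its track, m: 0 = fully back, away from the end stop; grows towards the end stop (tray -y), at most 0.200. The paddle's face is at tray y = 155 mm minus this. With four standing capacitors pushed together against the end stop it rests at about 0.164. Drag about 1.5 N
- follower_grip (a point): top centre of the follower's black grip, an upright block 22 mm (tray x) by 26 mm (tray y), 42 mm high, top 64 mm above the plate. It stands on an aluminium carriage 50 mm wide, 115 mm long in tray y, top 22 mm above the plate. The paddle's face is 42 mm from it towards the end stop
- end_stop (a point): middle of the inner face of the steel plate, 60 mm high, that closes the lane at its -y end (tray y = -185 mm), 30 mm above the plate
- paddle_face (a point): point on the paddle's face over the lane's centre line. The steel paddle, 8 mm thick and 10 to 46 mm above the plate, reaches from the carriage across the lane
- lock (a joint): position of the slide lock on the follower, in m: 0 = unlocked; 0.024 = locked, fully out over the toothed bar. It grows towards tray +x (away from the lane) and drags with about 1 N
- lock_tab (a point): centre of the top of the lock's small black tab, 12 mm (tray x) by 18 mm (tray y), 26 mm high, top 52 mm above the plate; it stands on the carriage 53 mm behind the follower's grip (towards tray +y), on a steel strip whose top is 26 mm above the plate
- cap_tipped: tipped motor capacitor, like the standing ones, lying along the lane between the row and the paddle, terminals towards the paddle. Aluminium can 44 mm in diameter, 80 mm high, black disc (41 mm wide, 4 mm) and two brass blades on top, 92 mm in all, 0.13 to 0.25 kg. Origin at the centre of the flat bottom end; z axis from the bottom to the terminals
- cap_a: standing motor capacitor next to the end stop, 44 mm diameter, 92 mm high with its terminals; origin at the centre of its underside, z axis up the can
- cap_b: standing motor capacitor second in the row, 44 mm diameter, 92 mm high with its terminals; origin at the centre of its underside, z axis up the can
- cap_c: standing motor capacitor third in the row, 44 mm diameter, 92 mm high with its terminals; origin at the centre of its underside, z axis up the can
- ferrule_jar: clear plastic jar with black cap, 34 mm wide, 45 mm high, standing on the tray beside the lane's end stop; origin at the centre of its underside
- screwdriver: screwdriver, 170 mm, lying on the right of the tray; origin under the middle
- wrench: open-ended wrench, 160 mm, lying beyond the tray; origin under the middle
- contactor: grey and black contactor block, 70 x 45 x 80 mm, on the right of the tray; origin at the centre of its underside
- terminal_strip: steel rail 220 mm long with a block of grey terminals, 49 mm high, on the left of the tray; origin at the centre of its underside
- tape_roll: roll of tape lying flat, 90 mm across, 20 mm high, beyond the tray; origin at the centre of its underside
There are look-alikes about, which are no part of the job. What is shaped like the cap_tipped but turquoise is not meant.

How it is judged:
By the outcome, as a careful person would: the job done as asked, in the order asked, and still so for the second after the job is handed in, with the robot touching nothing.
It also fails if it takes over 64 s, if anything falls off the work surface, if the arm or the gripper's body presses on something with over 40 N, if the wrist force passes 120 N, or if a joint passes its speed limit or range.

### The arm

A 6-joint arm with a two-finger parallel gripper is mounted at the origin on the work surface. World frame = base frame: x ahead of the robot, y to its left, z up, the work surface at z = 0. Lengths are in mm, angles in rad, forces in N, time in s.
With the tool pointing down it reaches from about 225 to 875 mm from the base axis. Payload 3.4 kg.
Tool frame: the origin (TCP) lies at the very end of the fingers, on their centre line; the grasp point (between the pads) lies 19 mm behind it (grip_point_offset is the z of the grasp point in the tool frame, in mm); z points along the fingers, y is the line along which they close (so a half turn about z gives the same grasp; the last joint's range is limited). The gripper opens to 85 mm and grips with 20 to 120 N. Pads are 22 mm wide; open, the fingers measure 114 mm over their backs; the gripper's body (76 mm by 85 mm) begins 54 mm behind the grasp point. The pads swing forward as they close: fully open they stand 13 mm farther back than shut.
Start: joints at [1.091, 0.276, 1.505, -0, 1.361, -0.121], TCP at [201.93, 538.412, 231.328] pointing down, gripper open.
Joint ranges: [-2.89, 2.89], [-0.75, 2.08], [0.22, 2.7], [-1.18, 4.32], [0.11, 2.71], [-2.7, 2.7]. Speed limits (rad/s): [2.57, 2.57, 3.14, 3.14, 3.14, 3.14].

### API

Orientations are given as a unit quaternion [x, y, z, w].
In Python, from bench import get_state, grab_frame, finish_job, grip_point_offset gives the robot as it stands.
- The arm moves only by the shell command python3 -m inch 'ROWS' [FORCE]. ROWS is JSON, a list of rows, each a list of 3 entries, a list of its own where there are three numbers: the closure in counts, from 0 (fully open) to 255 (shut), then the shift along the world's x, y, z in m, then the turn about the world's z in degrees. A call has exactly 5 rows; each row is the pose to reach, as a shift and turn from the pose commanded when the call began; what a row does not reach only later rows make up. A row lasts 1/8 s, in which the tool goes at most 62.5 mm and 10.7 degrees, less where a joint would pass 70% of its speed; a pose out of reach is approached as far as the arm can. A call with a gripper value outside its range is refused whole. The fingers move at their own pace and stop on an object; FORCE is the grip in N (left out, the last holds). Time passes only in rows, so rows that repeat a pose let the fingers close, or fill a call up. It gives the time, the measured TCP pose, the force, the opening and the grip force at its end, in the units of the state.
- get_state(): the state, without advancing time (a new reading comes with each control period).
- grab_frame(name): name is "scene" or "top" or "wrist"; returns a dict with "color" (480x640x3 uint8, red, green, blue), "depth" (480x640 float32, mm along the optical axis (not along the pixel's ray), 0 where there is no reading), "vfov" (degrees; the focal length in pixels is half the picture's height over the tangent of half this angle, whatever the lens; pixels are square), "cx", "cy" (the principal point, pixels), "k1" (the pictures are not rectified: a ray, as slopes to the right and down, at radius r is drawn at 1 + k1 r^2 times it, then the intrinsics apply), "camera_from_world" (4x4, takes a point from world to camera coordinates); the wrist camera has in their place "hand_eye" (4x4, takes a point from camera to tool coordinates, whose origin is the TCP and whose axes are the flange's). Camera axes: x right, y down, z forward; pixel columns grow to the right and rows downward; lengths in mm; the calibration is good to about 2 mm. A picture is of the moment at which its call begins: read the wrist's pose just before it.
- finish_job(): hands the job in; it is judged then, once.
The state is a dict: "time_s": time; "joint_positions": joint angles; "dq": joint speeds; "joint_torque": joint torques, N m; "tcp_pos": TCP position; "eef_rot": TCP orientation; "ft_force": force on the tool from outside, world axes, zero at the start; "torque": the same for the moment, N m; "grip_width": finger opening in mm; "finger_force": force on a finger pad.
Only numpy, scipy, OpenCV 4.12 (cv2) and the standard library are available. Lean on these libraries where they do the work, as an engineer would, in place of code of your own. Each camera call takes 0.05 s, during which the arm holds its last target. There are 200 camera calls.

## Working session

There is one attempt and no reset: what is moved stays moved. The work goes in short steps, Python scripts to look and compute and a shell command to move; the robot and the scene stay as the last step left them, time stands still between calls to the robot, and variables do not carry over. Pictures are saved under pics/ and viewed, at most 10 in all, crops included, and the job is handed in when it is done.

```bash
mkdir -p pics
python3 - <<'E'
from bench import *
import cv2,numpy as np
s=get_state();print({k:np.round(v,3).tolist() for k,v in s.items()},grip_point_offset)
for n in("top","scene"):
    f=grab_frame(n);cv2.imwrite(f"pics/{n}0.png",f["color"][:,:,::-1]);np.savez(f"{n}0.npz",**f)
    print(n,f["vfov"],f["cx"],f["cy"],f["k1"],np.round(f["camera_from_world"],3).tolist(),(f["depth"]>0).mean())
E
```

```text
{'time_s': 0.0, 'joint_positions': [1.091, 0.277, 1.506, -0.0, 1.361, -0.121], 'dq': [-0.0, -0.001, -0.002, -0.002, 0.001, -0.002], 'joint_torque': [0.001, -41.678, -24.58, -0.0, 0.011, 0.0], 'tcp_pos': [201.66, 537.893, 230.425], 'eef_rot': [0.178, 0.984, -0.001, -0.0], 'ft_force': [-0.597, 0.017, -0.112], 'torque': [0.055, -0.027, -0.018], 'finger_force': 0.0, 'grip_width': 85.497} -18.700000000000003
top 49.68174916354983 318.34910218416513 231.46166183039995 0.02024634644990923 [[0.017, -1.0, 0.004, -4.693], [-0.978, -0.017, -0.207, 563.455], [0.207, -0.0, -0.978, 1291.963], [0.0, 0.0, 0.0, 1.0]] 0.9962044270833333
scene 50.21259038946345 314.06631130760996 240.35514573251146 -0.1119890252264246 [[0.498, 0.867, -0.004, -251.33], [0.693, -0.4, -0.6, -335.495], [-0.522, 0.296, -0.8, 1502.61], [0.0, 0.0, 0.0, 1.0]] 0.9961490885416666
```

View pics/top0.png

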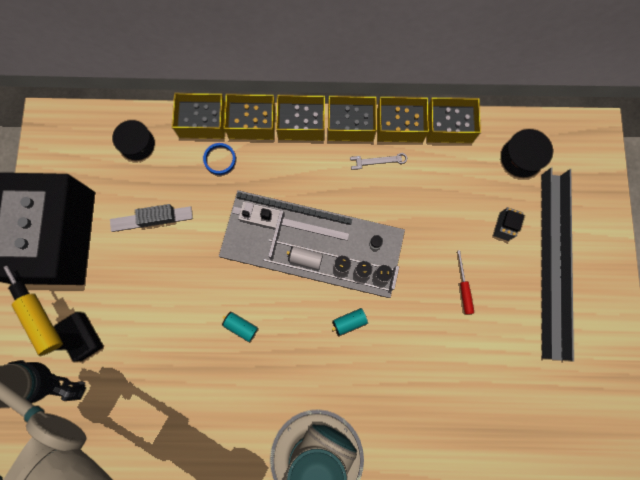

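View pics/scene0.png

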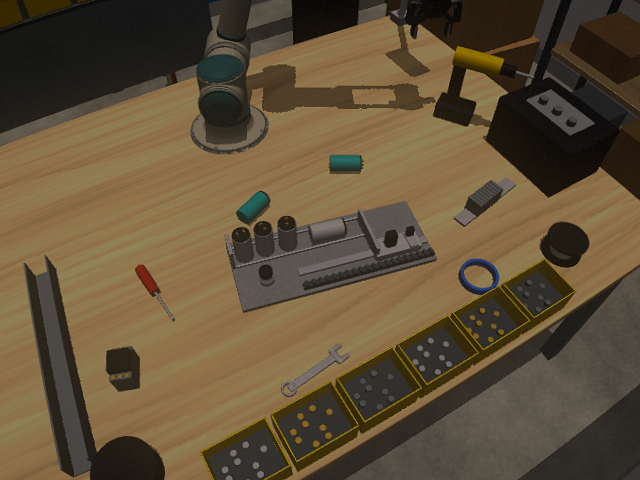

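The top view shows the tray mid-bench at pixels (220–405, 193–297), with the row and end stop at the right (342–395, 265–280). The tipped can is at (305,258), the paddle at (276,235), the grip at (266,215) and the lock tab at (246,212). The scene view agrees. Next I'll measure with the depth clouds.

```bash
cat > h.py <<'E'
import numpy as np,cv2
from bench import *
def cloud(f,T=None):
    d=f["depth"];h,w=d.shape;fl=h/2/np.tan(np.radians(float(f["vfov"]))/2)
    K=np.array([[fl,0,float(f["cx"])],[0,fl,float(f["cy"])],[0,0,1]])
    u,v=np.meshgrid(np.arange(w),np.arange(h))
    p=np.stack([u,v],-1).reshape(-1,1,2).astype(float)
    q=cv2.undistortPoints(p,K,np.array([float(f["k1"]),0,0,0,0])).reshape(h,w,2)
    P=np.dstack([q*d[...,None],d])
    M=np.linalg.inv(f["camera_from_world"]) if T is None else T
    return P@M[:3,:3].T+M[:3,3]
E
python3 - <<'E'
from h import *
f=dict(np.load("top0.npz"));P=cloud(f);Z=P[...,2]
reg=np.zeros(Z.shape,bool);reg[185:305,212:412]=1
pl=reg&(Z>7)&(Z<17)
lab=cv2.connectedComponents(((reg)&(Z>6)).astype(np.uint8))[1]
big=np.argmax(np.bincount(lab[lab>0]));tray=lab==big
r=cv2.minAreaRect(P[pl&tray][:,:2].astype(np.float32));print(r,cv2.boxPoints(r).tolist(), np.median(Z[pl&tray]))
for n in("top","scene"):
    f=dict(np.load(n+"0.npz"));P=cloud(f);Z=P[...,2];C=f["color"].astype(int)
    c=np.array(r[0]);m=(np.hypot(P[...,0]-c[0],P[...,1]-c[1])<230)
    print(n)
    for lo,hi,nm in((95,112,"cap tops"),(84,95.5,'cans'),(71,80,"grip"),(58,69,"tab/stop/jar"),(48,60,"tipped/paddle")):
        k=(m&(Z>lo)&(Z<hi)).astype(np.uint8)
        nn,L,S,_=cv2.connectedComponentsWithStats(k)
        for i in range(1,nn):
            if S[i,4]>=8:
                q=P[L==i];rr=cv2.minAreaRect(q[:,:2].astype(np.float32))
                print(nm,S[i].tolist(),np.round(q.mean(0),1).tolist(),"rect",np.round(rr[0],1),np.round(rr[1],1),round(rr[2],1),C[L==i].mean(0).round())
f=dict(np.load("top0.npz"));im=f["color"][180:310,205:415,::-1]
cv2.imwrite("pics/crop.png",cv2.resize(im,None,fx=3.8,fy=3.8,interpolation=cv2.INTER_CUBIC))
E
```

```text
((544.9324340820312, 21.078201293945312), (469.9850158691406, 194.4892120361328), 77.39973449707031) [[398.7668151855469, -187.04098510742188], [588.5718994140625, -229.4683837890625], [691.0980224609375, 229.1973876953125], [501.29296875, 271.6247863769531]] 11.739805952465986
top
cap tops [335, 256, 16, 16, 106] [476.1, -56.3, 97.4] rect [475.4 -56. ] [36.7 38.3] 36.5 [56. 51. 46.]
cap tops [356, 261, 17, 16, 104] [460.8, -111.4, 97.6] rect [ 461.8 -109.9] [38.8 36.9] 62.8 [58. 53. 48.]
cap tops [376, 265, 17, 16, 134] [453.5, -162.3, 97.5] rect [ 451.9 -161.8] [37.6 39.4] 31.8 [54. 49. 44.]
cans [334, 255, 17, 18, 150] [473.7, -55.8, 93.0] rect [475.7 -55.8] [43.5 40.2] 0.3 [58. 54. 53.]
cans [355, 261, 18, 18, 140] [462.0, -108.9, 93.1] rect [ 462.5 -110.2] [41.1 41.8] 64.2 [57. 53. 52.]
cans [375, 265, 18, 17, 116] [451.6, -157.1, 92.7] rect [ 452.6 -159. ] [42.4 39.4] 32.5 [55. 51. 50.]
grip [260, 208, 11, 10, 73] [607.9, 144.2, 75.1] rect [607.9 144.4] [24.6 22.5] 78.7 [40. 38. 38.]
tab/stop/jar [242, 210, 7, 6, 33] [609.9, 197.0, 63.3] rect [610.5 197.7] [13.9 15.7] 4.6 [46. 
[... 3558 characters left out ...]
 [502.8  39.3] [84.9 37.9] 75.2 [115. 106. 101.]
tipped/paddle [405, 229, 10, 6, 29] [614.7, 194.8, 54.0] rect [614.9 195. ] [20.3  9.8] 51.3 [37. 30. 22.]
tipped/paddle [279, 236, 18, 7, 54] [492.3, -63.2, 54.2] rect [491.2 -62.2] [39.6 14.5] 66.2 [54. 48. 44.]
tipped/paddle [384, 237, 13, 8, 42] [615.7, 138.0, 54.5] rect [615.3 137. ] [29.4 17.4] 42.3 [38. 31. 24.]
tipped/paddle [256, 240, 18, 9, 53] [480.7, -115.0, 54.4] rect [ 479. -115.] [39.6 13.3] 69.3 [55. 49. 44.]
tipped/paddle [234, 245, 19, 10, 58] [470.7, -164.4, 53.9] rect [ 468.  -163.8] [42.  17.1] 74.7 [56. 50. 44.]
tipped/paddle [259, 265, 14, 14, 151] [546.3, -146.8, 56.3] rect [ 545.2 -146.6] [29.6 30.1] 59.3 [37. 31. 25.]
```

View pics/crop.png

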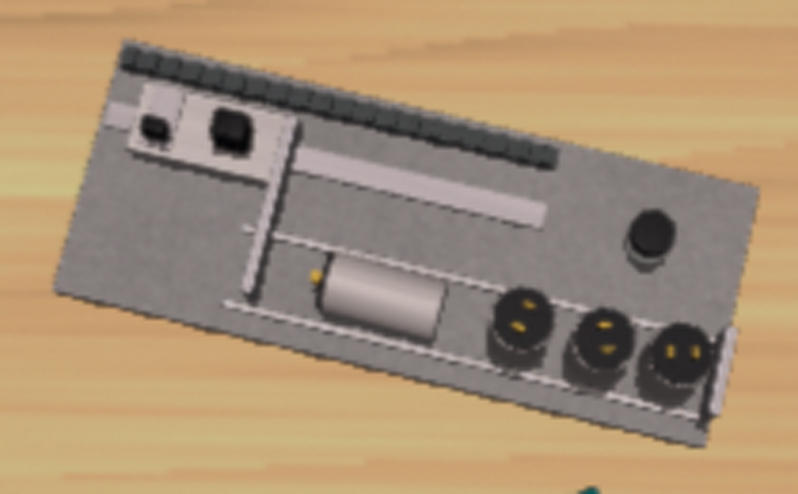

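The crop shows terminals toward the paddle and the follower part way along. Working values for the tray:

| Quantity | Value |
|---|---|
| Tray yaw | −12.6° |
| x̂ (across lane) | (0.976, −0.218) |
| ŷ (along lane) | (0.218, 0.976) |
| Grip | (609, 143.6) |
| Follower | ≈ 0.026 m |

Next I go above the grip.

```bash
python3 -m inch '[[0,[0.045,-0.043,-0.01],-10],[0,[0.09,-0.087,-0.02],-20],[0,[0.135,-0.13,-0.03],-30],[0,[0.18,-0.174,-0.04],-40],[0,[0.225,-0.217,-0.05],-50]]' 40; python3 -m inch '[[0,[0.045,-0.044,-0.01],-8],[0,[0.09,-0.088,-0.02],-16],[0,[0.135,-0.132,-0.03],-24],[0,[0.18,-0.176,-0.04],-32.1],[0,[0.182,-0.178,-0.05],-32.1]]'
```

```text
time_s: 0.72
tcp_pos: [425.0, 322.6, 181.5]
eef_rot: [0.58, 0.815, 0.0, -0.0]
ft_force: [0.2, 1.4, -0.6]
grip_width: 85.7
finger_force: 0.0
time_s: 1.35
tcp_pos: [609.0, 142.8, 130.9]
eef_rot: [0.782, 0.623, 0.0, 0.001]
ft_force: [-1.1, 0.2, -0.0]
grip_width: 85.7
finger_force: 0.0
```

```bash
python3 -m inch '[[0,[0,0,-0.05],0],[0,[0,0.001,-0.08],0],[180,[0,0.001,-0.081],0],[255,[0,0.001,-0.081],0],[255,[0,0.001,-0.081],0]]' 60; python3 -m inch '[[255,[0,0,0],0],[255,[0,0,0],0],[255,[0.002,0.010,0],0],[255,[0.0045,0.020,0],0],[255,[0.006,0.0265,0],0]]'
```

```text
time_s: 1.98
tcp_pos: [607.1, 147.7, 52.8]
eef_rot: [0.781, 0.625, 0.001, 0.001]
ft_force: [0.4, 0.7, 0.0]
grip_width: 32.0
finger_force: 0.0
time_s: 2.6
tcp_pos: [614.9, 169.5, 53.3]
eef_rot: [0.78, 0.626, -0.0, 0.005]
ft_force: [1.8, -22.5, 6.5]
grip_width: 20.8
finger_force: 61.4
```

```bash
python3 -m inch '[[0,[0,0,0],0],[0,[0,0,0],0],[0,[0,0,0.02],0],[0,[0,0,0.06],0],[0,[-0.02,-0.02,0.1],0]]'; python3 -m inch '[[0,[-0.03,-0.03,0],0],[0,[-0.065,-0.062,0],0],[0,[-0.088,-0.086,0],0],[0,[-0.088,-0.086,0],0],[0,[-0.088,-0.086,0],0]]' 20
python3 - <<'E'
from h import *
s=get_state();print(s["tcp_pos"],s["eef_rot"])
f=grab_frame("top");P=cloud(f);Z=P[...,2]
g=grab_frame("wrist");cv2.imwrite("pics/w1.png",g["color"][:,:,::-1])
X,Y=np.array([.976,-.218]),np.array([.218,.976])
f=grab_frame("scene");P=cloud(f);Z=P[...,2];m=np.hypot(P[...,0]-545,P[...,1]-21)<260
for lo,hi in((71,80),(50,60)):
    k=(m&(Z>lo)&(Z<hi)).astype(np.uint8);nn,L,S,_=cv2.connectedComponentsWithStats(k)
    for i in range(1,nn):
        if S[i,4]>30:
            r=cv2.minAreaRect(P[L==i][:,:2].astype(np.float32));c=np.array(r[0]);print(lo,c.round(1),np.round(r[1]),"tray",(c@X-517.5).round(1),(c@Y-102).round(1))
E
```

```text
time_s: 3.22
tcp_pos: [592.8, 154.8, 152.0]
eef_rot: [0.78, 0.625, 0.001, 0.0]
ft_force: [0.2, -0.7, 0.3]
grip_width: 85.6
finger_force: 0.0
time_s: 3.85
tcp_pos: [504.8, 68.1, 151.5]
eef_rot: [0.781, 0.625, 0.001, 0.0]
ft_force: [1.1, 0.1, 0.4]
grip_width: 85.0
finger_force: 0.0
[504.80165995  68.13517305 151.5077035 ] [7.80815596e-01 6.24760711e-01 9.73683238e-04 3.34341525e-04]
71 [615.3 164.8] [25. 24.] tray 47.1 192.9
71 [489.8 -61.5] [42. 19.] tray -26.1 -55.3
71 [ 479.6 -107.4] [12. 40.] tray -26.0 -102.2
71 [ 448.6 -190.9] [ 8. 58.] tray -38.0 -190.6
71 [ 468.2 -163.3] [42. 18.] tray -24.9 -159.3
50 [563.8 137.9] [  9. 128.] tray 2.7 155.5
50 [502.   39.2] [84. 34.] tray -36.1 45.7
50 [490.8 -62. ] [40. 15.] tray -24.9 -55.5
50 [618.5 159.5] [30. 15.] tray 51.4 188.5
50 [ 478.2 -114.6] [40. 16.] tray -25.8 -109.6
50 [ 468.4 -164.1] [42. 18.] tray -24.6 -160.0
50 [ 544.4 -146.3] [29. 32.] tray 45.8 -126.1
```

View pics/w1.png

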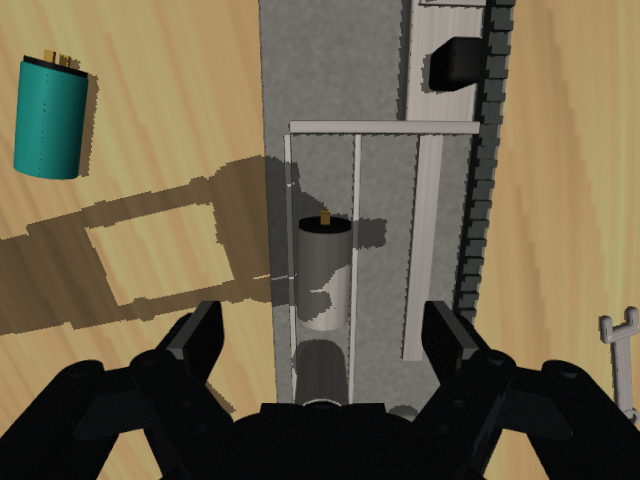

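Follower is fully back (stop met with 22 N; the paddle is level with the guide ends, wrist row ~130). The can sits at wrist pixels (300–350, 220–330), aligned between the fingers. Next I descend and grip gently near the terminal end.

```bash
python3 -m inch '[[0,[0,-0.001,-0.05],0],[0,[0,-0.001,-0.1],0],[0,[0,-0.001,-0.125],0],[0,[0,-0.001,-0.134],0],[60,[0,-0.001,-0.134],0]]' 20; python3 -m inch '[[120,[0,0,0],0],[200,[0,0,0],0],[255,[0,0,0],0],[255,[0,0,0],0],[255,[0,0,0],0]]'
```

```text
time_s: 4.62
tcp_pos: [504.5, 67.0, 16.8]
eef_rot: [0.781, 0.625, -0.0, -0.0]
ft_force: [-0.0, 0.2, 0.6]
grip_width: 69.5
finger_force: 0.0
time_s: 5.25
tcp_pos: [505.3, 66.8, 18.2]
eef_rot: [0.781, 0.625, 0.001, 0.001]
ft_force: [0.9, 0.5, 7.1]
grip_width: 43.1
finger_force: 21.4
```

```bash
python3 -m inch '[[255,[0,0,0.01],0],[255,[0.002,0.01,0.025],0],[255,[0.004,0.018,0.045],0],[255,[0.0055,0.0245,0.06],0],[255,[0.0055,0.0245,0.065],0]]'
python3 - <<'E'
from h import *
g=grab_frame("scene");cv2.imwrite("pics/s2.png",cv2.resize(g["color"][160:300,200:440,::-1],None,fx=3,fy=3,interpolation=cv2.INTER_CUBIC))
E
```

```text
time_s: 5.88
tcp_pos: [509.8, 91.4, 83.0]
eef_rot: [0.781, 0.625, 0.001, 0.0]
ft_force: [0.1, 0.5, -2.0]
grip_width: 43.6
finger_force: 20.8
```

View pics/s2.png

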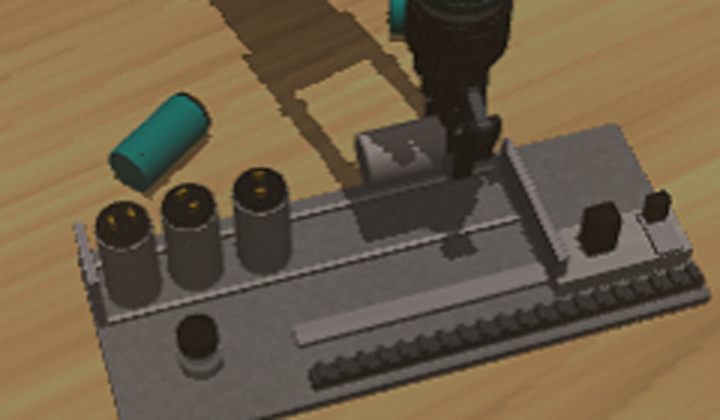

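The can stays nearly level in the pads (crop at about (400,150)) and does not swing down. I'll lay it back and regrip at mid-length. Then I'll lower its terminal end onto the paddle's top edge to turn it up, and press its base flat on the floor.

```bash
python3 -m inch '[[255,[0,0,-0.03],0],[255,[0,0,-0.055],0],[255,[0,0,-0.063],0],[100,[0,0,-0.063],0],[0,[0,0,-0.063],0]]'; python3 -m inch '[[0,[0,0,0],0],[0,[-0.002,-0.01,0],0],[0,[-0.006,-0.0265,0.002],0],[120,[-0.006,-0.0265,0.003],0],[255,[-0.006,-0.0265,0.003],0]]' 25;  python3 - <<'E'
from h import *
X,Y=np.array([.976,-.218]),np.array([.218,.976])
for n in("top","scene"):
    f=grab_frame(n);P=cloud(f);Z=P[...,2];c=f["color"].astype(int);m=(np.hypot(P[...,0]-512,P[...,1]-75)<75)&(Z>44)&(Z<59)&(c.sum(2)>170)
    q=P[m];t=np.c_[q[:,:2]@X-517.5,q[:,:2]@Y-102]
    k=(abs(t[:,0]+38)<14)&(t[:,1]<135);print(n,k.sum(),np.percentile(t[k],[1,50,99],axis=0).round(1).tolist())
s=get_state();p=np.array(s["tcp_pos"][:2]);print(p,p@X-517.5,p@Y-102,s["grip_width"])
E
```

```text
time_s: 6.55
tcp_pos: [510.1, 91.0, 19.4]
eef_rot: [0.781, 0.625, 0.0, 0.0]
ft_force: [0.3, -0.4, -0.2]
grip_width: 68.7
finger_force: 0.0
time_s: 7.18
tcp_pos: [503.7, 64.3, 22.2]
eef_rot: [0.781, 0.624, 0.0, 0.0]
ft_force: [-0.3, -0.2, -0.1]
grip_width: 51.9
finger_force: 0.0
top 13 [[-51.3, 38.8], [-47.2, 41.7], [-41.2, 108.1]]
scene 149 [[-51.4, 28.2], [-36.3, 46.5], [-24.7, 113.6]]
[503.51311148  64.59986677] -40.15397415213238 70.81532826621296 43.07853846352151
```

```bash
python3 -m inch '[[255,[0,0,0.04],0],[255,[0.004,0.018,0.06],0],[255,[0.008,0.038,0.06],0],[255,[0.0126,0.0568,0.06],0],[255,[0.0126,0.0568,0.052],0]]'; python3 -m inch '[[255,[0,0,-0.006],0],[255,[-0.0003,-0.001,-0.01],0],[255,[-0.0005,-0.002,-0.014],0],[255,[-0.0008,-0.004,-0.019],0],[255,[-0.0008,-0.004,-0.019],0]]'
python3 - <<'E'
from h import *
g=grab_frame("scene");cv2.imwrite("pics/s3.png",cv2.resize(g["color"][160:300,280:440,::-1],None,fx=4,fy=4,interpolation=cv2.INTER_CUBIC))
E
```

```text
time_s: 7.9
tcp_pos: [516.7, 122.8, 73.7]
eef_rot: [0.78, 0.626, 0.0, 0.0]
ft_force: [0.2, -0.6, -2.0]
grip_width: 42.9
finger_force: 26.7
time_s: 8.52
tcp_pos: [514.4, 115.5, 55.0]
eef_rot: [0.781, 0.625, -0.002, 0.0]
ft_force: [-2.4, -3.5, 5.4]
grip_width: 43.0
finger_force: 30.1
```

View pics/s3.png

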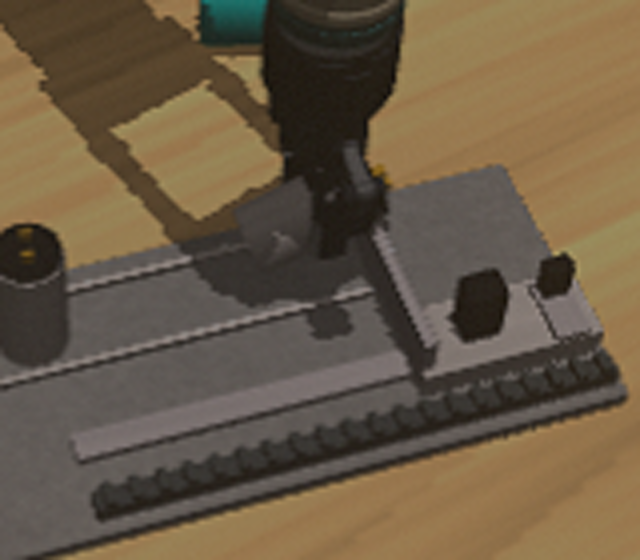

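The can is turning up (bottom end lower, terminals above the paddle at (380,175)), so I continue along the arc.

```bash
python3 -m inch '[[255,[0,0.001,-0.0025],0],[255,[0.0002,0.001,-0.005],0],[255,[0.0005,0.002,-0.0065],0],[255,[0.0008,0.004,-0.0075],0],[255,[0.001,0.005,-0.008],0]]';python3 - <<'E'
from h import *
g=grab_frame("scene");cv2.imwrite("pics/s4.png",cv2.resize(g["color"][160:300,280:440,::-1],None,fx=4,fy=4,interpolation=cv2.INTER_CUBIC))
E
```

```text
time_s: 9.2
tcp_pos: [514.6, 116.1, 47.6]
eef_rot: [0.78, 0.626, -0.005, 0.003]
ft_force: [-6.0, -18.1, 13.3]
grip_width: 43.4
finger_force: 34.1
```

View pics/s4.png

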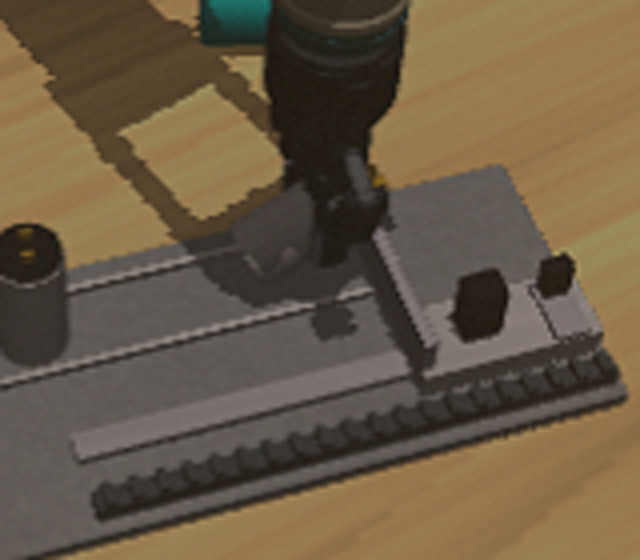

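```bash
python3 -m inch '[[255,[0.0002,0.001,0],0],[255,[0.0004,0.002,0],0],[255,[0.0006,0.003,0],0],[255,[0.0008,0.004,0],0],[255,[0.0008,0.004,0],0]]'; python3 -m inch '[[255,[0.0002,0.001,0],0],[255,[0.0004,0.002,0],0],[255,[0.0004,0.002,0],0],[255,[0.0004,0.002,0],0],[255,[0.0004,0.002,0],0]]'
python3 - <<'E'
from h import *
g=grab_frame("scene");cv2.imwrite("pics/s5.png",cv2.resize(g["color"][160:300,280:440,::-1],None,fx=4,fy=4,interpolation=cv2.INTER_CUBIC))
E
```

```text
time_s: 9.88
tcp_pos: [514.6, 116.5, 47.7]
eef_rot: [0.779, 0.627, -0.008, 0.005]
ft_force: [-6.0, -29.7, 14.8]
grip_width: 43.0
finger_force: 34.3
time_s: 10.5
tcp_pos: [514.4, 119.1, 48.0]
eef_rot: [0.779, 0.627, -0.007, 0.004]
ft_force: [-8.3, -27.7, 18.3]
grip_width: 43.1
finger_force: 35.4
```

View pics/s5.png

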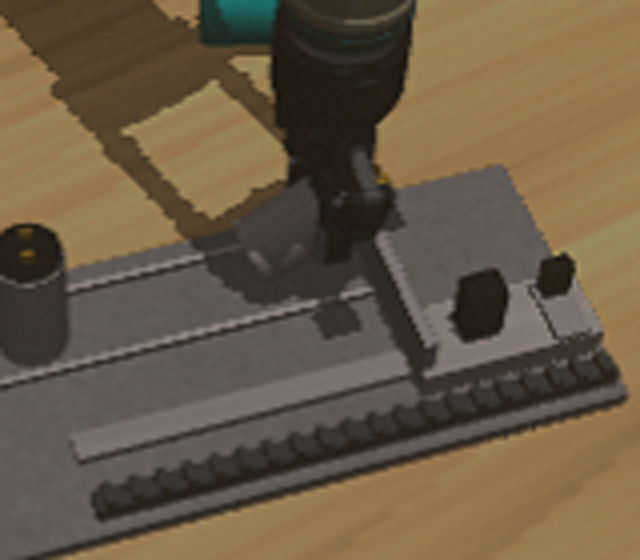

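```bash
cat >> h.py <<'E'
X,Y=np.array([.976,-.218]),np.array([.218,.976])
from scipy.spatial.transform import Rotation as R
def tray(P): return np.dstack([P[...,:2]@X-517.5,P[...,:2]@Y-102,P[...,2]])
def prof(y0=50,y1=175,zmin=14,step=5,names=("top","scene","wrist")):
    s=get_state();T=np.eye(4);T[:3,:3]=R.from_quat(s["eef_rot"]).as_matrix();T[:3,3]=s["tcp_pos"]
    g=np.r_[s["tcp_pos"]];print("tcp tray",(g[:2]@X-517.5).round(1),(g[:2]@Y-102).round(1),g[2].round(1))
    for n in names:
        f=grab_frame(n);P=tray(cloud(f,T@f["hand_eye"] if n=="wrist" else None));C=f["color"].max(2)
        k=(abs(P[...,0]+40)<14)&(P[...,1]>y0)&(P[...,1]<y1)&(P[...,2]>zmin)&(P[...,2]<112)&(f["depth"]>0)
        q=P[k];c=C[k];print(n)
        for y in np.arange(y0,y1,step):
            j=(q[:,1]>=y)&(q[:,1]<y+step)
            if j.sum()>2:print(int(y),j.sum(),"z",np.percentile(q[j,2],[2,50,98]).round(),"x",np.percentile(q[j,0],[5,95]).round(),"c",int(c[j].mean()))
E
python3 -c "
from h import *
prof()"
```

```text
tcp tray -41.4 126.4 48.0
top
60 4 z [14. 16. 18.] x [-53. -42.] c 139
65 6 z [15. 15. 20.] x [-46. -30.] c 138
70 3 z [15. 17. 18.] x [-49. -30.] c 119
75 20 z [31. 60. 67.] x [-51. -29.] c 97
80 22 z [55. 64. 69.] x [-53. -28.] c 92
85 15 z [61. 66. 71.] x [-47. -28.] c 83
90 3 z [63. 63. 68.] x [-33. -28.] c 77
scene
50 4 z [15. 15. 15.] x [-50. -30.] c 93
55 4 z [15. 15. 16.] x [-52. -30.] c 94
70 3 z [15. 15. 17.] x [-52. -29.] c 67
75 14 z [26. 62. 67.] x [-49. -29.] c 69
80 25 z [35. 63. 67.] x [-51. -27.] c 72
85 27 z [15. 66. 69.] x [-50. -27.] c 65
90 25 z [14. 69. 73.] x [-50. -27.] c 66
95 30 z [14. 70. 77.] x [-51. -27.] c 66
100 29 z [15. 74. 80.] x [-49. -27.] c 65
105 26 z [43. 77. 82.] x [-51. -27.] c 67
110 26 z [73. 80. 86.] x [-48. -27.] c 67
115 26 z [15. 83. 87.] x [-50. -27.] c 65
120 10 z [15. 85. 89.] x [-48. -30.] c 52
125 4 z [14. 14. 84.] x [-41. -29.] c 55
130 6 z [15. 53. 89.] x [-30. -26.] c 57
150 11 z [17. 31. 40.] x [-39. -27.] c 49
155 5 z [94. 97. 98.] x [-44. -36.] c 71
160 4 z [78. 81. 83.] x [-44. -41.] c 101
165 4 z [81. 82. 84.] x [-45. -38.] c 110
wrist
80 101 z [59. 64. 67.] x [-53. -27.] c 93
85 240 z [63. 68. 70.] x [-53. -28.] c 94
90 247 z [66. 70. 73.] x [-52. -28.] c 94
95 258 z [68. 73. 76.] x [-53. -27.] c 93
100 313 z [71. 76. 79.] x [-53. -28.] c 94
105 346 z [74. 79. 82.] x [-52. -28.] c 94
110 373 z [76. 82. 85.] x [-53. -28.] c 94
115 417 z [80. 85. 87.] x [-53. -28.] c 94
120 462 z [82. 88. 90.] x [-52. -28.] c 94
125 530 z [85. 91. 93.] x [-53. -28.] c 94
130 543 z [88. 93. 96.] x [-52. -28.] c 94
135 645 z [91. 96. 99.] x [-52. -28.] c 95
140 898 z [ 94.  99. 101.] x [-52. -28.] c 95
145 1269 z [ 96. 100. 103.] x [-52. -28.] c 29
150 2387 z [ 91.  96. 100.] x [-53. -28.] c 13
155 1960 z [82. 87. 96.] x [-53. -27.] c 23
160 2479 z [26. 78. 97.] x [-53. -27.] c 38
165 1031 z [67. 72. 83.] x [-52. -29.] c 60
170 15 z [14. 81. 82.] x [-45. -39.] c 128
```

Wrist depth gives the can's tilt as about 30°. Pushing toward the paddle adds adverse friction, so I'll ratchet instead: lift, go forward, then come down and back so the sliding friction helps.

```bash
python3 -m inch '[[255,[-0.001,-0.004,0.01],0],[255,[0,0,0.018],0],[255,[0.0009,0.004,0.018],0],[255,[0.0009,0.004,0.013],0],[255,[0.0009,0.004,0.009],0]]' 20; python3 -m inch '[[255,[-0.0006,-0.0027,-0.004],0],[255,[-0.0012,-0.0054,-0.008],0],[255,[-0.0018,-0.008,-0.012],0],[255,[-0.0024,-0.0107,-0.016],0],[255,[-0.0024,-0.0107,-0.016],0]]'; python3 -c "
from h import *
prof(names=['wrist'])"
```

```text
time_s: 11.32
tcp_pos: [518.4, 133.0, 56.6]
eef_rot: [0.78, 0.625, -0.0, -0.0]
ft_force: [-5.3, -0.7, 26.8]
grip_width: 43.0
finger_force: 36.0
time_s: 11.95
tcp_pos: [518.4, 119.8, 41.6]
eef_rot: [0.78, 0.626, 0.001, 0.003]
ft_force: [1.4, -9.8, 8.9]
grip_width: 43.3
finger_force: 40.7
tcp tray -37.7 127.9 41.6
wrist
80 28 z [45. 48. 50.] x [-50. -28.] c 114
85 65 z [47. 53. 56.] x [-50. -27.] c 97
90 79 z [52. 57. 61.] x [-51. -28.] c 92
95 92 z [56. 62. 66.] x [-50. -28.] c 91
100 100 z [62. 67. 70.] x [-50. -27.] c 90
105 124 z [65. 72. 75.] x [-51. -28.] c 91
110 130 z [71. 77. 80.] x [-51. -28.] c 91
115 157 z [76. 81. 85.] x [-50. -28.] c 91
120 187 z [80. 86. 90.] x [-51. -28.] c 91
125 200 z [85. 91. 94.] x [-51. -28.] c 91
130 265 z [90. 95. 99.] x [-51. -28.] c 91
135 640 z [ 95. 100. 102.] x [-51. -28.] c 90
140 1624 z [ 97. 101. 103.] x [-51. -28.] c 18
145 2180 z [ 93.  97. 100.] x [-52. -27.] c 14
150 2053 z [ 88.  91. 100.] x [-53. -27.] c 22
155 2051 z [ 83.  86. 100.] x [-53. -27.] c 20
160 2583 z [25. 79. 88.] x [-53. -27.] c 44
165 1175 z [74. 77. 90.] x [-48. -28.] c 45
170 7 z [14. 14. 15.] x [-52. -32.] c 141
```

Now at about 43°. I'll do another ratchet.

```bash
python3 -m inch '[[255,[-0.0005,-0.002,0.01],0],[255,[0,0,0.02],0],[255,[0.001,0.0045,0.022],0],[255,[0.0021,0.0093,0.019],0],[255,[0.0021,0.0093,0.014],0]]' 20; python3 -m inch '[[255,[-0.0003,-0.0015,-0.003],0],[255,[-0.0006,-0.003,-0.006],0],[255,[-0.0009,-0.0045,-0.009],0],[255,[-0.0012,-0.0055,-0.012],0],[255,[-0.0012,-0.0055,-0.012],0]]'; python3 -c "
from h import *
prof(75,150,names=['wrist'])"
```

```text
time_s: 12.62
tcp_pos: [518.1, 131.7, 53.6]
eef_rot: [0.78, 0.625, -0.0, -0.0]
ft_force: [-1.7, -2.2, 7.4]
grip_width: 42.9
finger_force: 40.1
time_s: 13.25
tcp_pos: [518.2, 123.7, 44.3]
eef_rot: [0.78, 0.625, 0.0, 0.002]
ft_force: [-2.7, -7.4, 16.5]
grip_width: 43.0
finger_force: 42.2
tcp tray -38.7 131.7 44.3
wrist
85 38 z [48. 51. 54.] x [-50. -29.] c 122
90 57 z [51. 56. 59.] x [-51. -29.] c 97
95 62 z [56. 61. 64.] x [-50. -28.] c 91
100 70 z [60. 66. 69.] x [-51. -29.] c 90
105 79 z [65. 71. 74.] x [-51. -28.] c 89
110 94 z [70. 76. 79.] x [-51. -29.] c 89
115 109 z [75. 81. 85.] x [-51. -28.] c 89
120 123 z [81. 86. 89.] x [-51. -28.] c 90
125 143 z [85. 91. 94.] x [-51. -29.] c 90
130 169 z [90. 96. 99.] x [-51. -29.] c 89
135 289 z [ 95. 102. 104.] x [-51. -29.] c 93
140 837 z [100. 104. 107.] x [-52. -28.] c 61
145 2229 z [100. 103. 106.] x [-52. -28.] c 13
```

Still 45°, with the grip force wound up to 42 N. Better idea: lay it down again and pinch only the last few millimetres at the terminal end. Gravity can then swing the can down about that small pivot.

```bash
python3 -m inch '[[255,[-0.002,-0.009,0.015],0],[255,[-0.005,-0.022,0.025],0],[255,[-0.009,-0.04,0.02],0],[255,[-0.0124,-0.0556,0.01],0],[255,[-0.0124,-0.0556,0],0]]'; python3 -m inch '[[255,[0.0007,0.003,-0.005],0],[255,[0.0013,0.006,-0.01],0],[255,[0.002,0.009,-0.014],0],[255,[0.0026,0.012,-0.018],0],[255,[0.0033,0.0146,-0.022],0]]'; python3 -m inch '[[110,[0,0,0],0],[60,[0,0,0],0],[0,[0,0,0],0],[0,[0,0,0],0],[0,[0,0,0.1],0]]'; python3 -m inch '[[0,[0,0,0.03],0],[0,[0,0,0.03],0],[0,[0,0,0.03],0],[0,[0,0,0.03],0],[0,[0,0,0.03],0]]'; python3 -c "
from h import *
prof(20,150,names=['wrist','scene'])"
```

```text
time_s: 13.92
tcp_pos: [503.3, 68.6, 40.6]
eef_rot: [0.781, 0.624, -0.001, -0.001]
ft_force: [0.1, -0.0, -1.6]
grip_width: 43.2
finger_force: 40.1
time_s: 14.55
tcp_pos: [508.3, 86.9, 21.1]
eef_rot: [0.781, 0.624, 0.001, -0.001]
ft_force: [-2.9, 5.0, 14.1]
grip_width: 42.9
finger_force: 39.4
time_s: 15.18
tcp_pos: [504.2, 84.3, 79.0]
eef_rot: [0.781, 0.625, -0.005, -0.003]
ft_force: [0.9, 0.4, 0.6]
grip_width: 85.5
finger_force: 0.0
time_s: 15.8
tcp_pos: [507.1, 84.5, 111.4]
eef_rot: [0.781, 0.625, -0.001, -0.001]
ft_force: [0.1, -0.1, 0.3]
grip_width: 85.5
finger_force: 0.0
tcp tray -41.0 91.1 111.4
wrist
35 3 z [14. 14. 14.] x [-40. -37.] c 116
55 31 z [52. 55. 56.] x [-51. -31.] c 98
60 299 z [51. 55. 57.] x [-53. -28.] c 97
65 289 z [51. 55. 57.] x [-52. -27.] c 89
70 313 z [51. 55. 57.] x [-52. -28.] c 83
75 304 z [51. 55. 57.] x [-52. -28.] c 82
80 322 z [51. 55. 57.] x [-52. -27.] c 82
85 332 z [51. 55. 57.] x [-52. -27.] c 82
90 336 z [51. 55. 57.] x [-53. -28.] c 82
95 347 z [51. 55. 57.] x [-53. -28.] c 82
100 348 z [51. 55. 57.] x [-52. -28.] c 82
105 350 z [51. 55. 57.] x
[... 666 characters left out ...]
1. 55. 57.] x [-48. -27.] c 80
70 20 z [48. 54. 58.] x [-48. -29.] c 71
75 21 z [49. 54. 59.] x [-49. -27.] c 70
80 17 z [49. 53. 58.] x [-48. -28.] c 71
85 21 z [47. 53. 56.] x [-50. -27.] c 70
90 21 z [49. 54. 60.] x [-49. -27.] c 70
95 20 z [49. 54. 59.] x [-51. -26.] c 70
100 21 z [49. 54. 58.] x [-49. -26.] c 69
105 13 z [48. 54. 57.] x [-42. -27.] c 77
110 18 z [49. 54. 58.] x [-43. -26.] c 92
115 14 z [48. 54. 58.] x [-42. -27.] c 106
120 16 z [50. 54. 57.] x [-43. -26.] c 127
125 14 z [49. 55. 58.] x [-44. -27.] c 129
130 19 z [48. 54. 58.] x [-48. -29.] c 131
135 15 z [48. 53. 57.] x [-52. -27.] c 100
140 7 z [49. 52. 56.] x [-49. -31.] c 44
145 6 z [18. 44. 48.] x [-40. -29.] c 111
```

```bash
python3 -m inch '[[0,[0,0,-0.05],0],[60,[0,0,-0.08],0],[150,[0,0,-0.09],0],[255,[0,0,-0.09],0],[255,[0,0,-0.09],0]]' 30; python3 -m inch '[[255,[0,0,0.004],0],[255,[-0.003,-0.014,0.005],0],[255,[-0.006,-0.028,0.005],0],[255,[-0.0087,-0.039,0.005],0],[255,[-0.0087,-0.039,0.001],0]]';python3 -m inch '[[110,[0,0,0],0],[60,[0,0,0],0],[0,[0,0,0],0],[0,[0,0,0.04],0],[0,[0,0,0.09],0]]'; python3 -m inch '[[0,[0.0115,0.05,0],0],[0,[0.0115,0.05,0],0],[0,[0.0115,0.05,0],0],[0,[0.0115,0.05,0],0],[0,[0.0115,0.05,0],0]]'; python3 -c "
from h import *
prof(84,120,step=1,names=['wrist'])"
```

```text
time_s: 16.52
tcp_pos: [508.8, 84.6, 23.4]
eef_rot: [0.781, 0.625, 0.001, 0.001]
ft_force: [0.7, 0.5, -1.7]
grip_width: 42.8
finger_force: 32.8
time_s: 17.15
tcp_pos: [499.0, 44.5, 23.6]
eef_rot: [0.781, 0.624, 0.0, 0.0]
ft_force: [-0.1, 0.1, -1.2]
grip_width: 42.8
finger_force: 32.9
time_s: 17.77
tcp_pos: [498.2, 45.9, 113.6]
eef_rot: [0.781, 0.625, -0.001, -0.001]
ft_force: [0.7, -0.6, -0.7]
grip_width: 85.7
finger_force: 0.0
time_s: 18.4
tcp_pos: [510.3, 94.9, 113.1]
eef_rot: [0.781, 0.624, -0.0, -0.0]
ft_force: [0.1, -0.2, 0.0]
grip_width: 85.1
finger_force: 0.0
tcp tray -40.2 101.9 113.1
wrist
84 65 z [51. 55. 57.] x [-53. -27.] c 83
85 60 z [51. 55. 57.] x [-51. -28.] c 84
86 60 z [52. 55. 57.] x [-52. -28.] c 84
87 62 z [51. 55. 57.] x [-52. -28.] c 84
88 60 z [51. 55. 57.] x [-53. -28.] c 84
89 63 z [51. 55. 57.] x [-51. -28.] c 83
90 66 z [51. 55. 57.] x [-53. -27.] c 84
91 55 z [51. 55. 57.] x [-52. -28.] c 84
92 67 z [51. 55. 57.] x [-51. -28.] c 84
93 64 z [51. 55. 57.] x [-53. -28.] c 83
94 67 z [51. 55. 57.] x [-52. -28.] c 84
95 60 z [51. 55. 57.] x [-53. -27.] c 84
96 75 z [51. 55. 57.] x [-53. -28.] c 85
97 75 z [50. 54. 57.] x [-53. -28.] c 76
98 77 z [50. 54. 56.] x [-52. -28.] c 38
99 67 z [50. 54. 55.] x [-52. -28.] c 9
100 69 z [50. 53. 56.] x [-53. -29.] c 8
101 77 z [21. 53. 56.] x [-52. -27.] c 9
102 577 z [18. 41. 55.] x [-53. -28.] c 10
103 16 z [28. 44. 47.] x [-49. -36.] c 67
104 23 z [28. 44. 45.] x [-44. -36.] c 83
105 17 z [14. 43. 44.] x [-49. -36.] c 80
106 28 z [27. 44. 45.] x [-44. -36.] c 84
107 29 z [21. 43. 45.] x [-43. -36.] c 85
108 36 z [14. 36. 44.] x [-43. -36.] c 83
109 29 z [21. 28. 45.] x [-44. -37.] c 84
110 34 z [25. 42. 44.] x [-43. -37.] c 67
```

Can edge at tray y = 98.3. I pinch the last ~5 mm of the can and lift.

```bash
python3 -m inch '[[0,[0.0005,0.0024,-0.05],0],[0,[0.0005,0.0024,-0.08],0],[60,[0.0005,0.0024,-0.093],0],[120,[0.0005,0.0024,-0.093],0],[180,[0.0005,0.0024,-0.093],0]]' 20; python3 -m inch '[[255,[0,0,0],0],[255,[0,0,0],0],[255,[0,0,0.01],0],[255,[0,0,0.03],0],[255,[0,0,0.05],0]]';python3 -m inch '[[255,[0,0,0.01],0],[255,[0,0,0.02],0],[255,[0,0,0.03],0],[255,[0,0,0.03],0],[255,[0,0,0.03],0]]'; python3 -c "
from h import *
prof(0,135,names=['wrist','scene'])"
```

```text
time_s: 19.08
tcp_pos: [512.0, 97.9, 21.5]
eef_rot: [0.781, 0.625, 0.001, 0.001]
ft_force: [0.8, -0.1, -1.4]
grip_width: 42.4
finger_force: 20.4
time_s: 19.7
tcp_pos: [511.0, 98.1, 71.5]
eef_rot: [0.781, 0.625, 0.0, 0.0]
ft_force: [-0.1, -0.4, -0.9]
grip_width: 42.7
finger_force: 20.6
time_s: 20.32
tcp_pos: [510.8, 98.0, 100.1]
eef_rot: [0.781, 0.625, -0.0, -0.0]
ft_force: [0.2, -0.6, -0.2]
grip_width: 42.3
finger_force: 20.6
tcp tray -40.3 105.0 100.1
wrist
90 4 z [14. 14. 14.] x [-49. -42.] c 72
100 980 z [ 95. 105. 112.] x [-53. -27.] c 17
105 160 z [106. 108. 109.] x [-44. -37.] c 100
110 68 z [ 14. 107. 109.] x [-44. -38.] c 78
115 5 z [14. 14. 14.] x [-36. -26.] c 72
125 3 z [14. 14. 15.] x [-52. -44.] c 73
130 4 z [14. 14. 15.] x [-49. -32.] c 108
scene
15 13 z [ 14. 100. 108.] x [-49. -28.] c 53
20 7 z [ 15.  90. 103.] x [-50. -36.] c 52
25 4 z [14. 15. 16.] x [-52. -32.] c 54
30 3 z [15. 16. 91.] x [-45. -28.] c 57
35 3 z [14. 14. 17.] x [-34. -30.] c 56
40 3 z [14. 14. 14.] x [-46. -36.] c 54
45 5 z [14. 15. 16.] x [-40. -28.] c 60
50 5 z [14. 15. 17.] x [-48. -27.] c 63
75 4 z [14. 15. 15.] x [-44. -37.] c 53
80 5 z [14. 14. 16.] x [-44. -32.] c 54
90 4 z [14. 16. 17.] x [-48. -32.] c 53
95 6 z [14. 15. 16.] x [-53. -38.] c 54
100 3 z [15. 16. 17.] x [-50. -31.] c 54
110 5 z [14. 14. 15.] x [-48. -30.] c 54
115 6 z [14. 15. 17.] x [-47. -29.] c 54
125 4 z [14. 15. 15.] x [-51. -32.] c 67
```

The can is still level even in the small pinch. I'll try a brisk down-and-up jerk once to break the pivot friction.

```bash
python3 -m inch '[[255,[0,0,-0.03],0],[255,[0,0,-0.045],0],[255,[0,0,0.015],0],[255,[0,0,0.03],0],[255,[0,0,0.03],0]]'; python3 -c "
from h import *
s=get_state();T=np.eye(4);T[:3,:3]=R.from_quat(s['eef_rot']).as_matrix();T[:3,3]=s['tcp_pos']
print(s['tcp_pos'])
f=grab_frame('wrist');P=tray(cloud(f,T@f['hand_eye']));f2=grab_frame('scene');Q=tray(cloud(f2))
for P in(P,Q):
  k=(abs(P[...,0]+40)<12)&(P[...,1]>0)&(P[...,1]<140)&(P[...,2]>20)&(P[...,2]<170)
  q=P[k]
  for y in range(0,140,8):
    j=(q[:,1]>=y)&(q[:,1]<y+8)
    if j.sum()>2: print(y,j.sum(),np.percentile(q[j,2],[2,50,98]).round())
"
```

```text
time_s: 21.05
tcp_pos: [511.8, 98.1, 131.3]
eef_rot: [0.781, 0.625, 0.001, 0.001]
ft_force: [-1.4, 0.2, -2.3]
grip_width: 42.3
finger_force: 22.6
[511.84034261  98.07946365 131.34417854]
64 369 [149. 153. 156.]
72 485 [153. 157. 160.]
80 578 [157. 161. 163.]
88 1224 [159. 162. 165.]
96 2178 [143. 153. 161.]
104 1525 [129. 139. 158.]
112 91 [141. 143. 144.]
16 24 [123. 129. 133.]
24 36 [127. 131. 136.]
32 37 [129. 136. 139.]
40 39 [132. 139. 144.]
48 34 [139. 143. 148.]
56 37 [141. 147. 152.]
64 33 [145. 152. 156.]
72 32 [149. 155. 159.]
80 33 [151. 157. 163.]
88 37 [155. 160. 163.]
96 9 [149. 154. 158.]
```

The jerk turned it by about 25°. I'll repeat it.

```bash
cat > ang.py <<'E'
from h import *
s=get_state();T=np.eye(4);T[:3,:3]=R.from_quat(s['eef_rot']).as_matrix();T[:3,3]=s['tcp_pos']
g=s['tcp_pos'];print("tcp",g[:2]@X-517.5,g[:2]@Y-102,g[2])
f=grab_frame('wrist');P=tray(cloud(f,T@f['hand_eye']));Q=tray(cloud(grab_frame('scene')))
for P in(P,Q):
  k=(abs(P[...,0]+40)<12)&(P[...,1]>0)&(P[...,1]<140)&(P[...,2]>16)&(P[...,2]<200)
  q=P[k]
  for y in range(0,140,6):
    j=(q[:,1]>=y)&(q[:,1]<y+6)
    if j.sum()>4: print(y,j.sum(),np.percentile(q[j,2],[2,50,98]).round())
E
python3 -m inch '[[255,[0,0,-0.025],0],[255,[0,0,-0.05],0],[255,[0,0,0.01],0],[255,[0,0,-0.04],0],[255,[0,0,0.02],0]]'; python3 -m inch '[[255,[0,0,-0.03],0],[255,[0,0,-0.05],0],[255,[0,0,0.01],0],[255,[0,0,0.01],0],[255,[0,0,0.01],0]]'; python3 ang.py
```

```text
time_s: 21.78
tcp_pos: [499.2, 97.3, 137.5]
eef_rot: [0.781, 0.625, -0.014, -0.01]
ft_force: [1.1, -0.3, -0.6]
grip_width: 42.2
finger_force: 22.8
time_s: 22.4
tcp_pos: [510.1, 97.9, 159.3]
eef_rot: [0.781, 0.625, -0.001, -0.001]
ft_force: [-0.9, 1.0, -2.1]
grip_width: 42.5
finger_force: 22.8
tcp -40.98390313784557 104.7852127500002 159.27211864564705
30 13 [129. 133. 135.]
36 10 [134. 139. 142.]
42 20 [141. 146. 149.]
48 17 [147. 154. 155.]
54 20 [154. 159. 161.]
60 22 [161. 165. 169.]
66 31 [168. 172. 175.]
72 30 [173. 179. 182.]
78 225 [182. 185. 187.]
84 856 [183. 186. 189.]
90 1057 [178. 182. 185.]
96 1218 [172. 176. 187.]
102 909 [167. 171. 174.]
108 1026 [162. 165. 176.]
114 109 [160. 162. 164.]
30 31 [123. 128. 136.]
36 32 [ 85. 135. 141.]
42 35 [134. 141. 150.]
48 33 [ 94. 149. 155.]
54 31 [148. 155. 161.]
60 38 [150. 161. 169.]
66 32 [141. 169. 173.]
72 33 [166. 176. 181.]
78 29 [103. 182. 186.]
84 27 [102. 185. 189.]
90 16 [ 16. 181. 186.]
96 11 [ 49. 176. 186.]
```

Now ~48°.

```bash
python3 -m inch '[[255,[0,0,-0.03],0],[255,[0,0,-0.06],0],[255,[0,0,0],0],[255,[0,0,-0.05],0],[255,[0,0,0.01],0]]'; python3 -m inch '[[255,[0,0,-0.04],0],[255,[0,0,-0.06],0],[255,[0,0,0],0],[255,[0,0,0],0],[255,[0,0,0],0]]'; python3 ang.py
```

```text
time_s: 23.12
tcp_pos: [498.3, 97.2, 157.4]
eef_rot: [0.781, 0.625, -0.014, -0.01]
ft_force: [0.5, -0.3, -0.6]
grip_width: 42.3
finger_force: 22.7
time_s: 23.75
tcp_pos: [510.3, 97.9, 169.5]
eef_rot: [0.781, 0.625, -0.001, -0.0]
ft_force: [-0.6, 0.4, -1.2]
grip_width: 42.5
finger_force: 22.6
tcp -40.774457355147376 104.84159495488686 169.50671376476666
78 219 [191. 194. 197.]
84 993 [192. 194. 197.]
90 971 [187. 190. 193.]
96 1110 [183. 186. 197.]
102 838 [178. 181. 184.]
108 1031 [174. 177. 187.]
114 184 [173. 174. 176.]
30 7 [ 31. 130. 134.]
36 35 [126. 134. 142.]
42 34 [ 91. 142. 149.]
48 33 [143. 151. 159.]
54 35 [148. 159. 168.]
60 37 [158. 167. 174.]
66 34 [114. 176. 182.]
72 34 [ 17. 183. 188.]
78 33 [182. 190. 196.]
84 23 [ 17. 192. 197.]
90 25 [184. 190. 196.]
96 9 [183. 185. 195.]
```

~53°. I'll add a sideways component.

```bash
python3 -m inch '[[255,[0.004,0.018,-0.03],0],[255,[0.009,0.039,-0.055],0],[255,[0,0,-0.02],0],[255,[-0.005,-0.022,-0.005],0],[255,[0,0,-0.01],0]]'; python3 -m inch '[[255,[0.005,0.02,-0.03],0],[255,[0.009,0.039,-0.05],0],[255,[0,0,-0.015],0],[255,[-0.005,-0.022,0],0],[255,[0,0,-0.01],0]]'; python3 -m inch '[[255,[0.0,0.0,0],0],[255,[0.005,0.02,-0.035],0],[255,[-0.004,-0.018,0],0],[255,[-0.004,-0.018,0],0],[255,[0,0,0],0]]'; python3 ang.py
```

```text
time_s: 24.48
tcp_pos: [511.2, 95.9, 160.8]
eef_rot: [0.782, 0.623, -0.0, 0.001]
ft_force: [0.7, 0.4, -1.6]
grip_width: 42.8
finger_force: 23.8
time_s: 25.1
tcp_pos: [511.5, 95.9, 151.1]
eef_rot: [0.782, 0.623, 0.0, 0.001]
ft_force: [-0.3, 0.3, -1.7]
grip_width: 42.2
finger_force: 24.5
time_s: 25.72
tcp_pos: [510.8, 97.8, 150.1]
eef_rot: [0.782, 0.624, -0.0, -0.0]
ft_force: [0.7, -0.1, -1.5]
grip_width: 42.5
finger_force: 24.9
tcp -40.312444870428806 104.81490470285479 150.0685532968481
78 538 [168. 170. 171.]
84 671 [167. 169. 170.]
90 961 [165. 167. 176.]
96 906 [ 87. 165. 167.]
102 857 [106. 163. 171.]
108 1171 [126. 161. 171.]
114 742 [144. 159. 162.]
60 36 [ 66.  98. 112.]
66 51 [ 99. 119. 133.]
72 54 [104. 141. 156.]
78 48 [139. 160. 171.]
84 20 [165. 168. 170.]
90 24 [165. 168. 175.]
96 14 [162. 166. 172.]
102 13 [120. 163. 168.]
```

At 73° now. I lower the corner to the floor and drag toward the row to square it up.

```bash
python3 -m inch '[[255,[0,0,-0.04],0],[255,[0,0,-0.06],0],[255,[-0.001,-0.005,-0.066],0],[255,[-0.0025,-0.012,-0.068],0],[255,[-0.0044,-0.02,-0.07],0]]'; python3 ang.py
```

```text
time_s: 26.45
tcp_pos: [507.3, 78.4, 81.8]
eef_rot: [0.78, 0.625, 0.001, 0.0]
ft_force: [-0.4, 0.0, 7.6]
grip_width: 42.3
finger_force: 25.8
tcp -39.44398617593612 85.12586108006079 81.84857075314886
54 276 [ 97.  99. 100.]
60 529 [ 97.  98. 100.]
66 803 [ 97.  98. 106.]
72 690 [97. 98. 99.]
78 565 [ 96.  97. 105.]
84 924 [ 96.  97. 106.]
90 6343 [ 25. 160. 176.]
96 4061 [ 65. 167. 177.]
102 1881 [170. 180. 184.]
48 46 [17. 43. 88.]
54 72 [22. 74. 99.]
60 25 [ 87.  98. 145.]
66 23 [ 94. 100. 188.]
72 23 [ 94.  97. 168.]
78 12 [ 95.  97. 100.]
```

```bash
python3 -m inch '[[255,[-0.0005,-0.002,-0.002],0],[255,[-0.001,-0.005,-0.003],0],[255,[-0.001,-0.005,-0.003],0],[120,[-0.001,-0.005,-0.002],0],[100,[-0.001,-0.005,-0.002],0]]';  python3 -m inch '[[60,[0,0,0],0],[0,[0,0,0],0],[0,[0,0,0.03],0],[0,[0,0,0.08],0],[0,[0.02,0.02,0.1],0]]'
python3 - <<'E'
from h import *
g=grab_frame("scene");cv2.imwrite("pics/s6.png",cv2.resize(g["color"][150:310,210:450,::-1],None,fx=3,fy=3,interpolation=cv2.INTER_CUBIC))
for n in("top","scene"):
    f=grab_frame(n);P=tray(cloud(f));k=((P[...,2]>93.5)&(P[...,2]<110)&(abs(P[...,0]+40)<35)&(P[...,1]>-190)&(P[...,1]<150)).astype(np.uint8)
    nn,L,S,_=cv2.connectedComponentsWithStats(k)
    for i in range(1,nn):
        if S[i,4]>30: r=cv2.minAreaRect(P[L==i][:,:2].astype(np.float32));print(n,np.round(r[0],1),np.round(r[1]),np.median(P[L==i][:,2]).round(1))
E
```

```text
time_s: 27.18
tcp_pos: [506.1, 73.0, 78.7]
eef_rot: [0.781, 0.625, 0.0, 0.0]
ft_force: [0.1, 0.8, -0.3]
grip_width: 51.8
finger_force: 0.0
time_s: 27.8
tcp_pos: [526.3, 92.3, 181.2]
eef_rot: [0.781, 0.624, 0.001, 0.001]
ft_force: [1.2, 1.0, -0.6]
grip_width: 85.6
finger_force: 0.0
top [-41.8 -54. ] [38. 38.] 96.2
top [ -42.1 -108.8] [40. 39.] 96.4
top [ -40.2 -161. ] [40. 38.] 96.2
scene [-41.3  73. ] [39. 40.] 96.5
scene [-38.6 -52.5] [39. 44.] 96.4
scene [ -40.5 -106.6] [41. 42.] 96.6
scene [ -38.4 -159.1] [40. 43.] 96.5
```

View pics/s6.png

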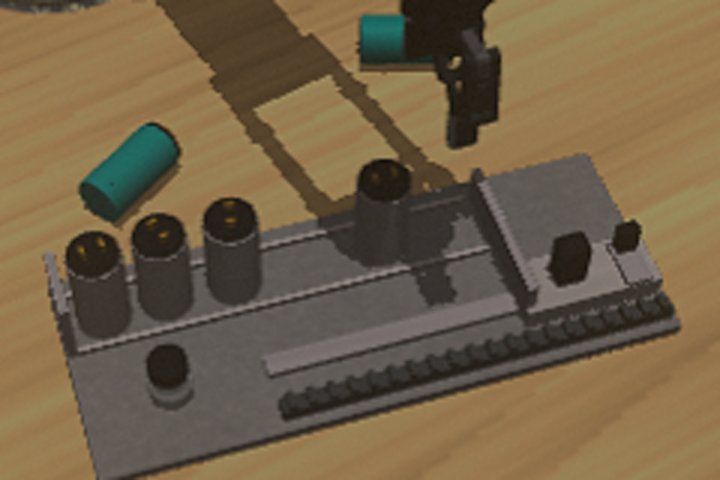

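The capacitor is upright with terminals up at tray (−41, 73), crop (383,210), and the other three are still standing. Next the follower.

```bash
python3 -m inch '[[60,[0.045,0.038,-0.03],0],[60,[0.088,0.075,-0.05],0],[60,[0.088,0.075,-0.09],0],[60,[0.088,0.075,-0.129],0],[120,[0.088,0.075,-0.129],0]]' 60; python3 -m inch '[[255,[0,0,0],0],[255,[0,0,0],0],[255,[0,0,0],0],[255,[-0.002,-0.01,0],0],[255,[-0.004,-0.02,0],0]]'
```

```text
time_s: 28.58
tcp_pos: [609.1, 166.8, 44.7]
eef_rot: [0.781, 0.625, -0.005, -0.003]
ft_force: [-0.2, -0.1, 0.5]
grip_width: 48.3
finger_force: 0.0
time_s: 29.2
tcp_pos: [610.1, 148.0, 51.0]
eef_rot: [0.781, 0.625, 0.001, 0.0]
ft_force: [-1.5, 2.4, 6.6]
grip_width: 21.0
finger_force: 61.5
```

```bash
python3 -m inch '[[255,[-0.003,-0.013,0],0],[255,[-0.006,-0.026,0],0],[255,[-0.009,-0.039,0],0],[255,[-0.012,-0.052,0],0],[255,[-0.0145,-0.065,0],0]]'; python3 -c "
from bench import *
from h import *
g=get_state()['tcp_pos'];print(g[:2]@X-517.5,g[:2]@Y-102)"
```

```text
time_s: 29.82
tcp_pos: [595.5, 82.7, 51.0]
eef_rot: [0.781, 0.625, 0.001, 0.0]
ft_force: [-1.3, 3.1, 6.2]
grip_width: 21.2
finger_force: 61.5
45.727109500796814 108.54669362225962
```

```bash
python3 -m inch '[[255,[-0.0027,-0.012,0],0],[255,[-0.0054,-0.024,0],0],[255,[-0.008,-0.036,0],0],[255,[-0.0107,-0.048,0],0],[255,[-0.0134,-0.06,0],0]]'; python3 -m inch '[[255,[-0.0009,-0.004,0],0],[255,[-0.0018,-0.008,0],0],[255,[-0.0024,-0.011,0],0],[255,[-0.0027,-0.012,0],0],[255,[-0.0027,-0.012,0],0]]'; python3 -c "
from h import *
g=get_state()['tcp_pos'];print(g[:2]@X-517.5,g[:2]@Y-102)"
```

```text
time_s: 30.45
tcp_pos: [582.2, 22.9, 51.0]
eef_rot: [0.781, 0.625, 0.001, 0.0]
ft_force: [-0.6, 3.4, 6.9]
grip_width: 21.0
finger_force: 61.5
time_s: 31.08
tcp_pos: [579.6, 11.5, 51.0]
eef_rot: [0.781, 0.625, 0.001, 0.0]
ft_force: [-0.6, 4.6, 7.0]
grip_width: 20.7
finger_force: 61.4
45.71253450158872 35.57251033432283
```

```bash
python3 -m inch '[[255,[-0.0002,-0.001,0],0],[255,[-0.0004,-0.002,0],0],[255,[-0.0004,-0.002,0],0],[255,[-0.0004,-0.002,0],0],[255,[-0.0004,-0.002,0],0]]'; python3 -m inch '[[255,[-0.0002,-0.001,0],0],[255,[-0.0004,-0.002,0],0],[255,[-0.0004,-0.002,0],0],[255,[-0.0004,-0.002,0],0],[255,[-0.0004,-0.002,0],0]]'; python3 -c "
from h import *
g=get_state()['tcp_pos'];print(g[:2]@X-517.5,g[:2]@Y-102)
for n in('top','scene'):
    f=grab_frame(n);P=tray(cloud(f));k=((P[...,2]>93.5)&(P[...,2]<110)&(abs(P[...,0]+40)<35)&(P[...,1]>-190)&(P[...,1]<150)).astype(np.uint8)
    nn,L,S,_=cv2.connectedComponentsWithStats(k)
    for i in range(1,nn):
        if S[i,4]>30: r=cv2.minAreaRect(P[L==i][:,:2].astype(np.float32));print(n,np.round(r[0],1),np.round(r[1]),np.median(P[L==i][:,2]).round(1))
"
```

```text
time_s: 31.7
tcp_pos: [579.2, 9.6, 51.0]
eef_rot: [0.781, 0.625, 0.002, 0.0]
ft_force: [0.1, 4.3, 7.0]
grip_width: 20.9
finger_force: 61.5
time_s: 32.33
tcp_pos: [578.8, 7.7, 51.0]
eef_rot: [0.781, 0.625, 0.001, 0.0]
ft_force: [-0.8, 4.8, 6.1]
grip_width: 21.0
finger_force: 61.6
45.73809924653665 31.66315842157769
top [-41.  -78.3] [38. 40.] 96.2
top [ -42.7 -122. ] [40. 39.] 96.0
top [ -40.2 -165.4] [40. 40.] 96.3
scene [-40.3 -31.8] [43. 41.] 96.5
scene [-38.6 -76.8] [40. 41.] 96.5
scene [ -41.  -120.9] [40. 41.] 96.5
scene [ -38.3 -163.7] [38. 41.] 96.3
```

```bash
python3 -m inch '[[255,[-0.0002,-0.001,0],0],[255,[-0.0004,-0.002,0],0],[255,[-0.0004,-0.002,0],0],[255,[-0.0004,-0.002,0],0],[255,[-0.0004,-0.002,0],0]]'
```

```text
time_s: 33.05
tcp_pos: [578.7, 7.3, 51.0]
eef_rot: [0.781, 0.624, 0.003, -0.001]
ft_force: [0.4, 9.4, 5.8]
grip_width: 20.7
finger_force: 61.5
```

```bash
python3 -m inch '[[255,[-0.0002,-0.001,0],0],[255,[-0.0003,-0.0015,0],0],[255,[-0.0003,-0.0015,0],0],[255,[-0.0003,-0.0015,0],0],[255,[-0.0003,-0.0015,0],0]]'
```

```text
time_s: 33.67
tcp_pos: [578.7, 7.1, 51.0]
eef_rot: [0.781, 0.624, 0.004, -0.001]
ft_force: [2.0, 13.9, 5.8]
grip_width: 20.4
finger_force: 61.4
```

Row is tight against the stop. I release, move over the lock tab and verify its location with the wrist camera.

```bash
python3 -m inch '[[110,[0,0,0],0],[90,[0,0,0],0],[90,[0,0,0.02],0],[80,[0,0,0.06],0],[80,[0.0025,0.0573,0.06],0]]' 40; python3 -m inch '[[80,[0,0,0],0],[80,[0,0,0],0],[80,[0,0,0],0],[80,[0,0,0],0],[80,[0,0,0],0]]'; python3 -c "
from h import *
g=get_state()['tcp_pos'];print(g,g[:2]@X-517.5,g[:2]@Y-102)
for n in('top','scene'):
    f=grab_frame(n);P=tray(cloud(f));C=f['color'].max(2)
    for nm,lo,hi in(('tab',59,68),('grip',71,80),('cap',93.5,110)):
        k=((P[...,2]>lo)&(P[...,2]<hi)&(P[...,0]>(-75 if nm=='cap' else 20))&(P[...,0]<75)&(P[...,1]>-190)&(P[...,1]<110)).astype(np.uint8)
        nn,L,S,_=cv2.connectedComponentsWithStats(k)
        for i in range(1,nn):
            if S[i,4]>12: r=cv2.minAreaRect(P[L==i][:,:2].astype(np.float32));print(n,nm,np.round(r[0],1),np.round(r[1]),C[L==i].mean().round())
"
```

```text
time_s: 34.3
tcp_pos: [583.4, 57.3, 112.7]
eef_rot: [0.783, 0.623, 0.002, 0.003]
ft_force: [1.0, 1.2, 1.0]
grip_width: 58.2
finger_force: 0.0
time_s: 34.92
tcp_pos: [580.1, 60.1, 109.3]
eef_rot: [0.781, 0.625, -0.0, 0.0]
ft_force: [0.5, -0.9, 0.7]
grip_width: 58.6
finger_force: 0.0
[580.12547548  60.11207366 109.31123016] 35.59803201346142 83.13673755194264
top grip [45.4 20.7] [20.  8.] 57.0
top cap [-43.8 -34.1] [39. 39.] 58.0
top cap [-41.1 -99.6] [86. 41.] 59.0
top cap [ -39.7 -165.2] [41. 39.] 57.0
scene tab [37.1 83.9] [14. 19.] 33.0
scene tab [52.6 26.1] [29. 13.] 32.0
scene grip [47.  31.3] [25. 22.] 34.0
scene cap [-41.1 -32.3] [40. 40.] 41.0
scene cap [-39.  -75.9] [39. 43.] 43.0
scene cap [ -39.4 -142.7] [43. 85.] 48.0
```

```bash
python3 -m inch '[[80,[0,0,-0.03],0],[80,[0,0,-0.063],0],[80,[0,0,-0.063],0],[160,[0,0,-0.063],0],[255,[0,0,-0.063],0]]' 40; python3 -m inch '[[255,[0,0,0],0],[255,[0,0,0],0],[255,[0.0039,-0.0009,0],0],[255,[0.0078,-0.0017,0],0],[255,[0.0117,-0.0026,0],0]]';  python3 -m inch '[[255,[0.0039,-0.0009,0],0],[255,[0.0078,-0.0017,0],0],[255,[0.0107,-0.0024,0],0],[255,[0.0127,-0.0028,0],0],[255,[0.0127,-0.0028,0],0]]'; python3 -c "
from h import *
g=get_state()['tcp_pos'];print(g[:2]@X-517.5,g[:2]@Y-102)"
```

```text
time_s: 35.65
tcp_pos: [581.4, 60.8, 48.0]
eef_rot: [0.781, 0.625, 0.001, 0.001]
ft_force: [0.5, 0.1, 0.5]
grip_width: 22.9
finger_force: 0.0
time_s: 36.28
tcp_pos: [592.6, 58.3, 47.9]
eef_rot: [0.781, 0.625, 0.001, 0.001]
ft_force: [-0.9, 0.5, 6.8]
grip_width: 10.8
finger_force: 42.5
time_s: 36.9
tcp_pos: [602.0, 56.1, 47.8]
eef_rot: [0.781, 0.625, -0.001, -0.002]
ft_force: [-7.7, 2.4, 11.5]
grip_width: 11.0
finger_force: 43.2
57.86279849163793 84.0097555192026
```

```bash
python3 -m inch '[[255,[0.001,-0.0002,0],0],[255,[0.002,-0.0004,0],0],[255,[0.002,-0.0004,0],0],[255,[0.002,-0.0004,0],0],[255,[0.002,-0.0004,0],0]]'; python3 -c "
from h import *
g=get_state()['tcp_pos'];print(g[:2]@X-517.5,g[:2]@Y-102)"
```

```text
time_s: 37.52
tcp_pos: [602.1, 56.1, 47.8]
eef_rot: [0.781, 0.625, -0.003, -0.003]
ft_force: [-9.5, 2.7, 13.4]
grip_width: 11.2
finger_force: 43.5
57.96714481960794 84.00383971049072
```

Hard stop reached. I release, back off and check.

```bash
python3 -m inch '[[230,[-0.002,0.0004,0],0],[180,[-0.002,0.0004,0],0],[130,[-0.002,0.0004,0],0],[110,[-0.002,0.0004,0.03],0],[110,[-0.002,0.0004,0.09],0]]'; python3 -m inch '[[110,[-0.02,0.04,0.06],0],[110,[-0.04,0.08,0.08],0],[60,[-0.06,0.12,0.08],0],[0,[-0.06,0.16,0.08],0],[0,[-0.06,0.16,0.08],0]]'; python3 -c "
from h import *
for n in('top','scene'):
    f=grab_frame(n);P=tray(cloud(f));C=f['color'].max(2)
    if n=='scene':cv2.imwrite('pics/s7.png',cv2.resize(f['color'][150:310,210:450,::-1],None,fx=3,fy=3,interpolation=cv2.INTER_CUBIC))
    for nm,lo,hi in(('tab',59,68),('grip',71,80),('cap',93.5,110),('padl',50,59)):
        k=((P[...,2]>lo)&(P[...,2]<hi)&(P[...,0]>(20 if nm in('tab','grip') else -75))&(P[...,0]<80)&(P[...,1]>-190)&(P[...,1]<110)).astype(np.uint8)
        nn,L,S,_=cv2.connectedComponentsWithStats(k)
        for i in range(1,nn):
            if S[i,4]>12: r=cv2.minAreaRect(P[L==i][:,:2].astype(np.float32));print(n,nm,np.round(r[0],1),np.round(r[1]),C[L==i].mean().round())
"
```

```text
time_s: 38.15
tcp_pos: [602.7, 55.2, 134.4]
eef_rot: [0.781, 0.625, -0.003, -0.002]
ft_force: [1.1, 0.2, 0.4]
grip_width: 48.8
finger_force: 0.0
time_s: 38.78
tcp_pos: [544.4, 217.9, 216.4]
eef_rot: [0.78, 0.626, 0.001, -0.0]
ft_force: [0.2, -0.1, -0.2]
grip_width: 85.4
finger_force: 0.0
top tab [56.5 83.8] [11. 16.] 58.0
top grip [45.3 29.8] [25. 21.] 48.0
top cap [-43.7 -34.5] [40. 38.] 58.0
top cap [-40.4 -77.7] [40. 40.] 58.0
top cap [ -40.5 -143.5] [40. 84.] 59.0
top padl [13.4 -7.8] [102.   8.] 182.0
top padl [  43.7 -126.9] [30. 29.] 48.0
top padl [-51.7  -7.8] [ 7. 17.] 180.0
scene tab [58.9 84. ] [14. 18.] 40.0
scene tab [53.  26.9] [28. 13.] 36.0
scene grip [47.9 31.4] [24. 26.] 39.0
scene cap [-40.2 -54.2] [44. 85.] 46.0
scene cap [ -38.8 -120. ] [38. 42.] 46.0
scene cap [ -38.2 -164.8] [41. 41.] 48.0
scene padl [ 6.6 -6.5] [  9. 119.] 109.0
scene padl [-26.7 -36.2] [40. 16.] 56.0
scene padl [ -25.2 -101.2] [85. 19.] 57.0
scene padl [ -22.6 -167. ] [39. 14.] 59.0
scene padl [62.6 82.5] [19. 10.] 42.0
scene padl [52.8 27.1] [28. 13.] 38.0
scene padl [  45.2 -125.4] [30. 31.] 39.0
```

View pics/s7.png

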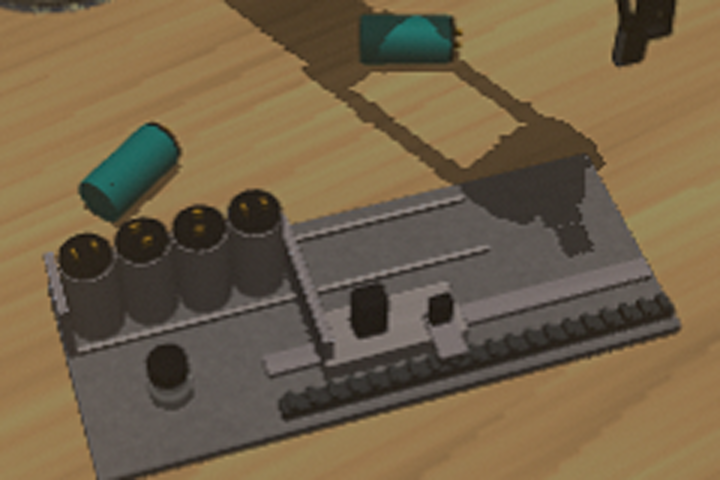

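The row is tight and upright, and the lock strip is out over the bar. But the tab travel measures about 22 of 24 mm, so I'll pull the lock once more, harder, to be sure.

```bash
python3 -m inch '[[60,[0.02,-0.05,0],0],[110,[0.04,-0.11,0],0],[110,[0.056,-0.16,-0.04],0],[110,[0.056,-0.16,-0.09],0],[110,[0.056,-0.16,-0.09],0]]' 80; python3 -m inch '[[110,[0,0,-0.04],0],[110,[0,0,-0.08],0],[160,[0,0,-0.08],0],[255,[0,0,-0.08],0],[255,[0,0,-0.08],0]]'; python3 -m inch '[[255,[0,0,0],0],[255,[0.002,-0.0004,0],0],[255,[0.004,-0.0009,0],0],[255,[0.006,-0.0013,0],0],[255,[0.006,-0.0013,0],0]]'; python3 -c "
from h import *
g=get_state()['tcp_pos'];print(g[:2]@X-517.5,g[:2]@Y-102)"
```

```text
time_s: 39.5
tcp_pos: [597.1, 53.2, 122.3]
eef_rot: [0.782, 0.624, -0.004, -0.003]
ft_force: [-0.5, 1.0, -0.7]
grip_width: 48.8
finger_force: 0.0
time_s: 40.12
tcp_pos: [601.9, 55.7, 49.3]
eef_rot: [0.781, 0.625, 0.002, 0.001]
ft_force: [-1.2, 1.0, 5.1]
grip_width: 9.7
finger_force: 79.6
time_s: 40.75
tcp_pos: [602.2, 55.6, 49.1]
eef_rot: [0.781, 0.625, -0.002, -0.003]
ft_force: [-11.4, 4.4, 15.2]
grip_width: 9.7
finger_force: 80.9
58.140633721156405 83.52253420418549
```

```bash
python3 -m inch '[[255,[0.002,-0.0004,0],0],[255,[0.004,-0.0009,0],0],[255,[0.006,-0.0013,0],0],[255,[0.006,-0.0013,0],0],[255,[0.006,-0.0013,0],0]]'; python3 -c "
from h import *
g=get_state()['tcp_pos'];print(g[:2]@X-517.5,g[:2]@Y-102)"
```

```text
time_s: 41.38
tcp_pos: [602.5, 55.5, 49.0]
eef_rot: [0.781, 0.625, -0.006, -0.007]
ft_force: [-21.4, 6.2, 22.6]
grip_width: 9.9
finger_force: 82.0
58.399866314112614 83.53694622854613
```

22 N with no further motion, so the lock is at its end stop. I release and retreat.

```bash
python3 -m inch '[[230,[-0.004,0.0009,0],0],[180,[-0.008,0.0018,0],0],[130,[-0.01,0.0022,0],0],[110,[-0.01,0.0022,0.03],0],[110,[-0.01,0.0022,0.09],0]]'; python3 -m inch '[[110,[-0.02,0.04,0.06],0],[110,[-0.04,0.08,0.08],0],[60,[-0.06,0.12,0.08],0],[0,[-0.06,0.16,0.08],0],[0,[-0.06,0.16,0.08],0]]'; python3 -c "
from h import *
for n in('top','scene'):
    f=grab_frame(n);P=tray(cloud(f))
    for nm,lo,hi in(('tab',59,68),('grip',71,80),('cap',93.5,110)):
        k=((P[...,2]>lo)&(P[...,2]<hi)&(P[...,0]>(20 if nm in('tab','grip') else -75))&(P[...,0]<80)&(P[...,1]>-190)&(P[...,1]<110)).astype(np.uint8)
        nn,L,S,_=cv2.connectedComponentsWithStats(k)
        for i in range(1,nn):
            if S[i,4]>12: r=cv2.minAreaRect(P[L==i][:,:2].astype(np.float32));print(n,nm,np.round(r[0],1),np.round(r[1]))
"
```

```text
time_s: 42.0
tcp_pos: [601.6, 54.7, 135.1]
eef_rot: [0.781, 0.625, -0.002, -0.001]
ft_force: [1.6, 0.1, -0.2]
grip_width: 48.6
finger_force: 0.0
time_s: 42.62
tcp_pos: [543.0, 217.5, 217.0]
eef_rot: [0.78, 0.626, 0.001, 0.0]
ft_force: [0.4, -0.0, -0.8]
grip_width: 85.3
finger_force: 0.0
top tab [56.3 82.8] [18. 11.]
top grip [44.4 30. ] [20. 25.]
top cap [-42.1 -55.8] [41. 84.]
top cap [ -40.8 -121.7] [38. 40.]
top cap [ -39.6 -165.5] [39. 40.]
scene tab [58.5 84.1] [18. 14.]
scene tab [53.9 26.8] [28. 14.]
scene grip [47.  31.2] [23. 27.]
scene cap [-39.1 -76. ] [128.  46.]
scene cap [ -38.  -164.6] [41. 40.]
```

Tab is now +12 mm from the grip line (−10 to −12 before), so the lock is fully across. The row is tight, so I hand in.

```bash
python3 -c "
from bench import *
print(finish_job())"
```

```text
the job is handed in; nothing more can be done
None
```

I handed the job in at about 43 s: the tipped capacitor stands upright, all four are tight against the end stop, and the lock was pulled across to its hard stop (tab travel measured about 22 of the 24 mm, no further movement at 22 N).

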